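# Make up two going-out kits on the hall console

### The arm

A 6-joint arm with a two-finger parallel gripper is mounted at the origin on the work surface. World frame = base frame: x ahead of the robot, y to its left, z up, the work surface at z = 0. Lengths are in m, angles in rad, forces in N, time in s.
With the tool pointing down it reaches from about 0.35 to 0.975 m from the base axis. Payload 7.1 kg.
Tool frame: the origin (TCP) lies on the centre line of the jaws, within the pads' length; the fingertips stand 14 mm ahead of it and the grasp point (between the pads) lies 5 mm behind it (bot.finger_overhang is the distance from the TCP to the fingertips, in m); z points along the fingers, x is the direction in which the jaws open and shut, and the axes are right-handed (so a half turn about z gives the same grasp; the last joint's range is limited). The gripper opens to 88 mm and grips with 3 to 60 N. Pads are 20 mm wide; open, the fingers measure 115 mm over their backs; the gripper's body (75 mm by 178 mm) begins 61 mm behind the grasp point.
Start: joints at [-1.178, 0.423, 1.63, -0, 1.089, -0.019], TCP at [0.25, -0.573, 0.237] pointing down, gripper open.
Joint ranges: [-3, 3], [-0.9, 2.11], [0.09, 2.58], [-1.31, 4.45], [0.11, 2.69], [-2.54, 2.54]. Speed limits (rad/s): [2.39, 2.39, 3.01, 3.14, 3.14, 3.14].

### API

Orientations are given as a unit quaternion [w, x, y, z].
In Python, from workcell import bot gives the robot as it stands. The module is installed in compiled form; this text tells all that it offers.
- The arm moves only by the tool apply_moves, never from a script. Its argument "steps" is a list of rows, each an object of numbers: "tx", "ty", "tz": the shift along the tool's x, y, z in mm; "twist": the turn about the tool's z in rad. A call has 1 to 5 rows; each row shifts and turns the commanded pose from where the row before left it, along the tool's axes as they then stand; what a row does not reach is not made up. A row lasts 1/12 s, in which the tool goes at most 41.7 mm and 7.16 degrees, less where a joint would pass 70% of its speed; a pose out of reach is approached as far as the arm can. A call is refused whole if a number of a shift passes 41.7 or a number of a turn 0.125, either way. A call with a gripper value outside its range is refused whole. "fingers" is the finger opening in mm, from 0 to 87.8, set as the call begins (left out, the last holds). The fingers move at their own pace and stop on an object; "grip_force" is the grip in N (left out, the last holds). Time passes only in rows, so rows that do not move let the fingers close. It gives the time, the measured TCP pose, the force and the opening at its end, in the units of the state.
- bot.read_state(): the state, without advancing time (a new reading comes with each control period).
- bot.snapshot(name): name is "scene" or "top"; returns the picture (400x640x3 uint8, red, green, blue); there is no depth.
- bot.camera_params(name): a dict with "camera_matrix" (3x3 intrinsics, pixels), "extrinsics" (4x4, takes a point from world to camera coordinates). Camera axes: x right, y up, looking along -z (the intrinsics and any distortion apply to the point x, -y, -z); pixel columns grow to the right and rows downward; lengths in m; the calibration is good to about 2 mm. A picture is of the moment at which its call begins. camera_params takes no time and is no camera call.
- bot.hand_in(): hands the job in, once; it reports no verdict.
The state is a dict: "time": time; "qpos": joint angles; "joint_vel": joint speeds; "joint_torque": joint torques, N m; "ee_pos": TCP position; "orientation": TCP orientation; "ft_force": force on the tool from outside, world axes, zero at the start; "moment": the same for the moment, N m; "width": opening from 0.0 (shut) to 1.0 (fully open).
Only numpy, scipy, OpenCV 4.12 (cv2) and the standard library are available. Lean on these libraries where they do the work, as an engineer would, in place of code of your own. Each camera call takes 0.05 s, during which the arm holds its last target. There are 200 camera calls.

### The job

Make up the two going-out kits. Put the pink lip balm tin and the long narrow earbud case flat in the round steel dish, and the square earbud case and the key fob flat in the rectangular wooden tray, side by side and not on top of one another. The fob is in the clear-lidded case: swing the lid back past upright so that it stays open, lift the fob out and leave the lid open; leave the candle jar where it stands.

Things in the scene. Friction and masses are not known exactly. Their poses are not given: they have to be found in the camera images.
- dish: Round stainless key dish, fixed; outside radius 70 mm at the foot and 80 mm at the rim, 16 mm high, wall 3 mm. Origin: centre of its underside (table level), z up; its flat inner floor is 3 mm above the origin and about 66 mm in radius.
- tray: Rectangular mid-brown wooden tray, fixed; outside 130 mm along its x, 170 mm along its y, 16 mm high, walls and floor 5 mm thick, one undivided inside of 120 x 160 mm. Origin: centre of its underside (table level), z up; inner floor 5 mm above the origin.
- case: Dark wooden clamshell case with a clear lid in a wooden frame, fixed; outside 100 mm along its x, 150 mm along its y, 36 mm high without the lid, walls and floor 5 mm thick, inside 90 x 140 mm. Origin: centre of its underside (table level), z up; inner floor 5 mm above the origin. The lid's hinge line runs along the case's y at x = +50 mm (the side away from the robot), z = 36 mm; the lid is 6 mm thick and has a brass pull tab on its free edge, towards the case's -x.
- case_lid (a joint): Angle of the clear lid about its hinge, rad: 0 shut, grows as it opens upward and away from the robot, 1.57 upright, stop at 1.95. Very light (120 g, slight friction): it falls shut if let go before upright and rests against its stop if let go well past upright (about 1.7 or more).
- lid_tab (a point): Point on the brass pull tab by which to take the lid, in the middle of the tab's thickness, 130 mm from the hinge line. The tab is 30 mm wide (along the case's y), 8 mm thick and stands 40 mm out from the lid's free edge; this point is 30 mm out from that edge. Shut, it lies 40 mm above the table. Pinched by its two side faces (fingers closing along the case's y) it can turn between the fingers as the lid swings.
- key_fob: Black plastic car key fob, lying flat in the clear-lidded case; body 58 mm along its x, 34 mm along its y, 14 mm high, two grey buttons on top, a thin 16 mm steel ring fixed to its +x end, reaching 44 mm from the origin. Origin: centre of the underside of the black body, z up. About 45 g.
- balm_tin: Round pink plastic lip balm tin with screw lid, 42 mm in diameter, 20 mm high, standing flat. Origin: centre of its underside, z up. About 30 g.
- long_case: Long narrow black earbud case with round ends, 62 mm along its y, 28 mm along its x, 24 mm high. Origin: centre of its underside, z up. About 50 g.
- square_case: Square black earbud case, 48 x 48 mm, 22 mm high, rounded edges. Origin: centre of its underside, z up. About 55 g.
- candle: Bystander: amber glass candle jar with a brown wooden cap that covers its top, 60 mm in diameter, 58 mm high, loose. Origin: centre of its underside, z up. It stays where it is.
Things that resemble listed ones, but are neither listed nor needed, are in the scene too. There is more than one size of the tray; the one meant has the size given above.

How it is judged:
By the outcome, as a careful person would: the job done as asked, in the order asked, and still so for the second after the job is handed in, with the robot touching nothing.
It also fails if it takes over 134 s, if anything falls off the work surface, if the arm or the gripper's body presses on something with over 40 N, if the wrist force passes 120 N, or if a joint passes its speed limit or range.

## Working session

There is one attempt and no reset: what is moved stays moved. The work goes in short steps, Python scripts to look and compute and a tool call to move; the robot and the scene stay as the last step left them, time stands still between calls to the robot, and variables do not carry over. Pictures are saved under pics/ and viewed, about 12 in all and at most 16, crops included, and the job is handed in when it is done.

Besides the shell and the picture viewer there is one more tool, called as name(argument=value, ...) on one line, values as JSON. apply_moves: Moves the arm, as the interface text tells. Its arguments: {"type":"object","properties":{"steps":{"type":"array"},"fingers":{"type":"number"},"grip_force":{"type":"number"}},"required":["steps"]}

```bash
mkdir -p pics
python3 - <<'E'
from workcell import bot
import cv2,numpy as np
for n in("scene","top"):
    cv2.imwrite(f"pics/{n}0.png",cv2.cvtColor(bot.snapshot(n),cv2.COLOR_RGB2BGR))
    p=bot.camera_params(n);print(n,np.round(p["camera_matrix"],2).tolist(),np.round(p["extrinsics"],4).tolist(),[k for k in p])
s=bot.read_state();print({k:np.round(v,3).tolist() for k,v in s.items()})
E
```

```text
scene [[413.66, 0.0, 320.86], [0.0, 413.66, 195.62], [0.0, 0.0, 1.0]] [[0.4606, 0.8876, -0.0019, -0.2155], [-0.6019, 0.3139, 0.7343, 0.2128], [0.6523, -0.337, 0.6789, -1.482], [0.0, 0.0, 0.0, 1.0]] ['camera_matrix', 'extrinsics']
top [[426.13, 0.0, 318.38], [0.0, 426.13, 195.66], [0.0, 0.0, 1.0]] [[-0.0193, -0.9998, -0.0091, 0.0436], [0.9965, -0.02, 0.0807, -0.4286], [-0.0809, -0.0075, 0.9967, -1.0744], [0.0, 0.0, 0.0, 1.0]] ['camera_matrix', 'extrinsics']
{'time': 0.1, 'qpos': [-1.178, 0.424, 1.631, 0.0, 1.089, -0.019], 'joint_vel': [0.001, -0.001, -0.001, 0.001, -0.0, 0.001], 'joint_torque': [-0.0, -54.562, -27.433, 0.064, 0.019, 0.0], 'ee_pos': [0.25, -0.572, 0.236], 'orientation': [-0.0, 0.837, -0.548, -0.001], 'ft_force': [-0.21, -0.274, -0.47], 'moment': [0.02, -0.022, -0.0], 'width': 1.001}
```

View pics/top0.png

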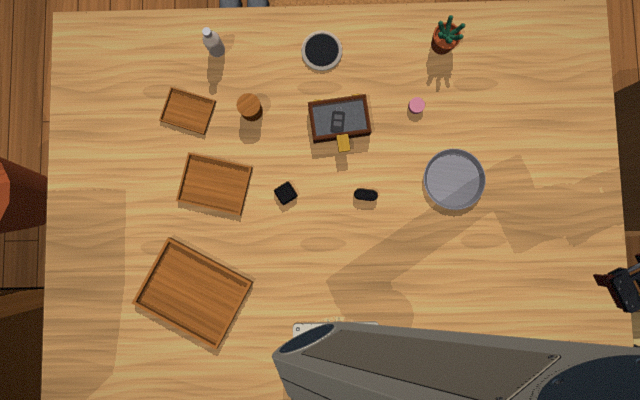

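View pics/scene0.png

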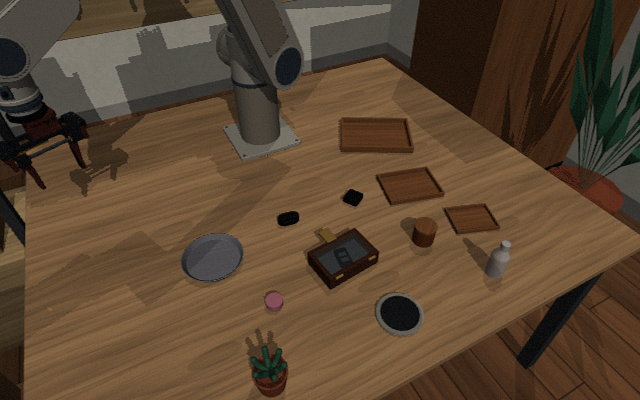

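The top view shows the dish at (454,180), tin (416,105), case (340,119) with its tab at (343,143), long case (366,195), square case (286,193) and candle (249,106). The middle tray at (215,184) looks like the right size. Next I'll measure these.

```bash
cat > h.py <<'E'
from workcell import bot
import cv2,numpy as np
def snap(n,f=None):
    im=bot.snapshot(n)
    if f: cv2.imwrite(f"pics/{f}.png",cv2.cvtColor(im,cv2.COLOR_RGB2BGR))
    return im
def cast(n,uv,z):
    p=bot.camera_params(n);K=p["camera_matrix"];E=p["extrinsics"];R=E[:3,:3];C=-R.T@E[:3,3]
    uv=np.atleast_2d(uv).astype(float)
    d=np.c_[(uv[:,0]-K[0,2])/K[0,0],-(uv[:,1]-K[1,2])/K[1,1],-np.ones(len(uv))]@R
    return (C+d*((z-C[2])/d[:,2])[:,None])[:,:2]
def proj(n,X):
    p=bot.camera_params(n);K=p["camera_matrix"];E=p["extrinsics"];c=np.atleast_2d(X)@E[:3,:3].T+E[:3,3]
    return np.c_[K[0,2]+K[0,0]*c[:,0]/-c[:,2],K[1,2]+K[1,1]*-c[:,1]/-c[:,2]]
def blob(m,box):
    x0,y0,x1,y1=box;k=np.zeros(m.shape,np.uint8);k[y0:y1,x0:x1]=m[y0:y1,x0:x1]
    cs=cv2.findContours(k,cv2.RETR_EXTERNAL,cv2.CHAIN_APPROX_NONE)[0]
    return max(cs,key=cv2.contourArea)
def rect(n,c,z):
    w=cast(n,c[:,0],z)
    (cx,cy),(a,b),t=cv2.minAreaRect((w*1000).astype(np.float32))
    m=cv2.moments((w*1000).astype(np.float32).reshape(-1,1,2))
    return np.round([m['m10']/m['m00'],m['m01']/m['m00'],cx,cy,a,b,t],1)
def state():
    s=bot.read_state();w,x,y,z=s["orientation"]
    psi=np.arctan2(2*(x*y+w*z),1-2*(y*y+z*z))
    return s,psi
E
python3 - <<'E'
from h import *
im=snap("top");hsv=cv2.cvtColor(im,cv2.COLOR_RGB2HSV);v=hsv[...,2]
for nm,px in dict(tray=(215,184),table=(260,220),case=(312,125),caseE=(340,140),dish=(454,180),dishrim=(426,195),long=(366,195),pink=(416,105),tab=(343,144),candle=(249,103),fob=(338,122),trayedge=(181,180)).items(): print(nm,hsv[px[1],px[0]])
dark=(v<60).astype(np.uint8)
print("sq",rect("top",blob(dark,(265,175,308,212)),.011))
print("long",rect("top",blob(dark,(345,180,388,210)),.012))
pk=((hsv[...,0]>150)&(hsv[...,1]>60)).astype(np.uint8)
print("tin",rect("top",blob(pk,(400,90,435,125)),.010))
sc=snap("scene");h2=cv2.cvtColor(sc,cv2.COLOR_RGB2HSV);d2=(h2[...,2]<45).astype(np.uint8)
print("sq",rect("scene",blob(d2,(335,180,370,215)),.011))
print("long",rect("scene",blob(d2,(270,205,305,232)),.012))
pk=((h2[...,0]>150)&(h2[...,1]>60)).astype(np.uint8)
print("tin",rect("scene",blob(pk,(255,285,292,318)),.010))
def cr(a,x0,y0,x1,y1,f): return cv2.resize(a[y0:y1,x0:x1],None,fx=f,fy=f,interpolation=cv2.INTER_CUBIC)[...,::-1]
cv2.imwrite("pics/a.png",np.vstack([cr(im,170,85,395,225,3.5)]))
E
```

```text
tray [ 14 172 165]
table [ 16 125 194]
case [  9 183  81]
caseE [ 20 185 174]
dish [147  18 141]
dishrim [ 16 127 167]
long [175  61  25]
pink [173  87 200]
tab [ 21 178 185]
candle [ 15 183 156]
fob [156  13  97]
trayedge [ 15 163 164]
sq [438.5 120.8 438.5 120.8  46.8  45.1  32.7]
long [430.6 -85.2 430.5 -84.9  57.3  27.1  82.5]
tin [ 663.1 -225.6  662.6 -225.6   39.2   41.5   42.7]
sq [437.7 121.8 437.6 121.9  51.3  62.   31.8]
long [429.7 -84.5 429.1 -83.8  56.8  54.3  66.9]
tin [ 659.6 -223.8  659.  -224.3   39.9   49.1   66.5]
```

View pics/a.png

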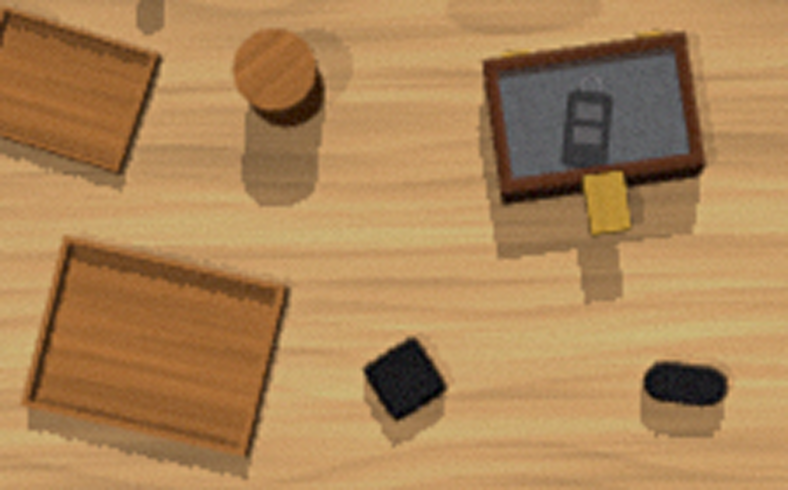

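The crop shows the middle tray empty, and the fob lying in the case with its ring end away from the robot. The tab is at the case's near edge.

Run:
```python
from h import *
def q(nm,pts,z):
    w=cast("top",np.array(pts)/3.5+[170-.36,85-.36],z)*1000
    print(nm,np.round(w,0).tolist(),"c",w.mean(0).round(1),"sides",[np.linalg.norm(w[i]-w[i-1]).round() for i in range(len(w))])
    print("  angs",[np.degrees(np.arctan2(*(w[i]-w[i-1])[::-1])).round(1) for i in range(len(w))])
q("tray",[(67,238),(288,288),(246,457),(24,403)],.016)
q("case",[(484,60),(686,33),(703,165),(505,188)],.042)
q("tab",[(583,173),(626,172),(630,232),(591,235)],.044)
q("fob",[(570,90),(612,93),(605,167),(562,163)],.019)
q("fobring",[(592,83)],.010)
q("candle",[(274,69)],.058)
im=snap("top");hsv=cv2.cvtColor(im,cv2.COLOR_RGB2HSV)
c=blob((hsv[...,1]<60).astype(np.uint8),(415,140,495,220)); print("dish",rect("top",c,.016))
c=blob((hsv[...,1]<60).astype(np.uint8),(305,85,375,145)); print("glass",rect("top",c,.042))
t=((abs(hsv[...,0].astype(int)-22)<4)&(hsv[...,1]>160)).astype(np.uint8)
c=blob(t,(325,130,360,158)); print("tab",rect("top",c,.044),c[:,0].min(0),c[:,0].max(0))
sc=snap("scene")
print("case centre in scene check tab",proj("scene",[[.5,0,.04]]))
cv2.imwrite("pics/b.png",cv2.resize(sc[190:320,170:400],None,fx=3.4,fy=3.4,interpolation=cv2.INTER_CUBIC)[...,::-1])
```

```text
tray [[548.0, 369.0], [507.0, 205.0], [383.0, 237.0], [426.0, 400.0]] c [466.3 303. ] sides [np.float64(126.0), np.float64(169.0), np.float64(128.0), np.float64(169.0)]
  angs [np.float64(-14.3), np.float64(-104.0), np.float64(165.7), np.float64(75.3)]
case [[668.0, 57.0], [685.0, -91.0], [587.0, -100.0], [573.0, 44.0]] c [628.4 -22.5] sides [np.float64(96.0), np.float64(149.0), np.float64(98.0), np.float64(144.0)]
  angs [np.float64(8.1), np.float64(-83.5), np.float64(-174.4), np.float64(95.5)]
tab [[583.0, -13.0], [583.0, -44.0], [539.0, -46.0], [537.0, -18.0]] c [560.3 -30.2] sides [np.float64(46.0), np.float64(31.0), np.float64(44.0), np.float64(28.0)]
  angs [np.float64(5.9), np.float64(-89.9), np.float64(-177.7), np.float64(93.2)]
fob [[651.0, -6.0], [648.0, -37.0], [592.0, -30.0], [596.0, 1.0]] c [621.9 -17.9] sides [np.float64(55.0), np.float64(31.0), np.float64(56.0), np.float64(32.0)]
  angs [np.float64(-7.4), np.float64(-95.4), np.float64(173.3), np.float64(83.4)]
fobring [[659.0, -23.0]] c [658.6 -22.7] sides [np.float64(0.0)]
  angs [np.float64(0.0)]
candle [[660.0, 208.0]] c [660.  207.6] sides [np.float64(0.0)]
  angs [np.float64(0.0)]
dish [ 466.4 -314.1  465.9 -314.8  156.5  155.    88.8]
glass [626.5 -21.7 627.6 -21.3  78.7 129.6   7. ]
tab [560.6 -29.4 560.1 -28.8  43.5  31.    5.6] [336 134] [349 151]
case centre in scene check tab [[326.24954455 217.15144781]]
```

View pics/b.png

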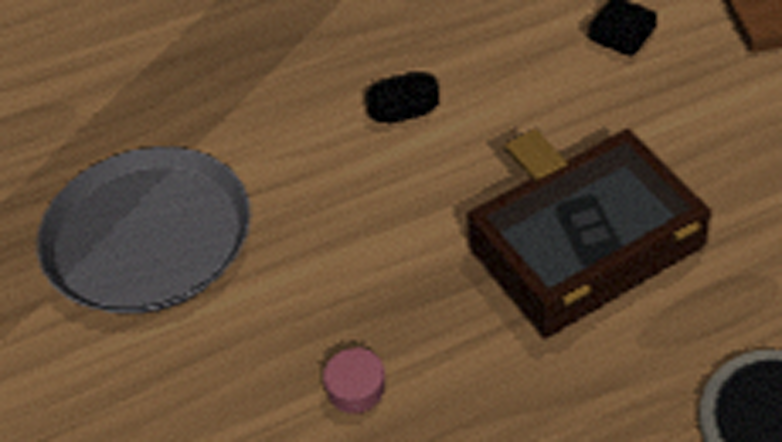

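apply_moves(steps=[{"twist":0.103},{"twist":0.103},{"twist":0.103},{"twist":0.103},{"tx":-25,"ty":-29}], fingers=70, grip_force=15)

```text
schema error: expected keys tx, ty, tz, twist
```

apply_moves(steps=[{"tx":-25,"ty":-29.5},{"tx":-25,"ty":-29.5},{"tx":-25,"ty":-29.5},{"tx":-25,"ty":-29.5},{"tx":-25,"ty":-29.5}])

```text
schema error: expected keys tx, ty, tz, twist
```

apply_moves(steps=[{"tx":-25,"ty":-29.5},{"tx":-25,"ty":-29.5},{"tx":-25,"ty":-29.5},{"tx":-25,"ty":-29.5},{"tx":-25,"ty":-29.5}])

```text
schema error: expected keys tx, ty, tz, twist
```

apply_moves(steps=[{"tx":-25,"ty":-29.5},{"tx":-25,"ty":-29.5},{"tx":-20,"ty":-20},{},{}])

```text
schema error: expected keys tx, ty, tz, twist
```

All four keys are needed in every row.

apply_moves(steps=[{"tx":0,"ty":0,"tz":0,"twist":0.103},{"tx":0,"ty":0,"tz":0,"twist":0.103},{"tx":0,"ty":0,"tz":0,"twist":0.103},{"tx":0,"ty":0,"tz":0,"twist":0.103},{"tx":-25,"ty":-29,"tz":0,"twist":0}], fingers=70, grip_force=15)

```text
time: 0.72
ee_pos: [0.2764, -0.5508, 0.2367]
orientation: [-0.001, -0.704, 0.711, -0.001]
ft_force: [0.3, -0.0, -0.4]
width: 0.799
```

apply_moves(steps=[{"tx":-25,"ty":-29,"tz":0,"twist":0},{"tx":-25,"ty":-29,"tz":0,"twist":0},{"tx":-25,"ty":-29,"tz":0,"twist":0},{"tx":-25,"ty":-29,"tz":0,"twist":0},{"tx":-25,"ty":-29,"tz":0,"twist":0}])

```text
time: 1.13
ee_pos: [0.4253, -0.4214, 0.2368]
orientation: [0.0, -0.707, 0.707, -0.0]
ft_force: [0.3, -1.1, -0.1]
width: 0.792
```

apply_moves(steps=[{"tx":-25,"ty":-29,"tz":0,"twist":0},{"tx":-25,"ty":-29,"tz":0,"twist":0},{"tx":-25,"ty":-29,"tz":0,"twist":0},{"tx":-25,"ty":-29,"tz":0,"twist":0},{"tx":-25,"ty":-29,"tz":0,"twist":0}])

```text
time: 1.55
ee_pos: [0.5705, -0.2963, 0.2367]
orientation: [-0.0, -0.707, 0.707, -0.0]
ft_force: [0.1, -1.1, -0.3]
width: 0.802
```

apply_moves(steps=[{"tx":-25,"ty":-29,"tz":20,"twist":0},{"tx":-20,"ty":-29,"tz":20,"twist":0},{"tx":0,"ty":0,"tz":20,"twist":0},{"tx":0,"ty":0,"tz":0,"twist":0},{"tx":0,"ty":0,"tz":0,"twist":0}])

```text
time: 1.97
ee_pos: [0.6253, -0.2531, 0.1761]
orientation: [0.001, 0.707, -0.707, -0.002]
ft_force: [-0.4, 0.6, -1.0]
width: 0.801
```

Run:
```python
from h import *
s,p=state();print(s['time'],s['ee_pos'].round(4) if hasattr(s['ee_pos'],'round') else s['ee_pos'],np.degrees(p))
# longcase PCA in top
im=snap("top","c");hsv=cv2.cvtColor(im,cv2.COLOR_RGB2HSV);dark=(hsv[...,2]<60).astype(np.uint8)
k=np.zeros_like(dark);k[180:210,345:388]=dark[180:210,345:388]
y,x=np.nonzero(k);w=cast("top",np.c_[x,y],.012);e,v=np.linalg.eigh(np.cov(w.T));print(w.mean(0),np.degrees(np.arctan2(v[1,1],v[0,1])),np.sqrt(e))
```

```text
1.9667 [ 0.6253 -0.2531  0.1761] -89.96509208053547
[nan nan] nan [nan nan]
  avg = a.mean(axis, **keepdims_kw)
  ret = um.true_divide(
<stdin>:6: RuntimeWarning: Degrees of freedom <= 0 for slice
  c *= np.true_divide(1, fact)
  c *= np.true_divide(1, fact)
<stdin>:6: RuntimeWarning: Mean of empty slice.
```

apply_moves(steps=[{"tx":-14,"ty":-18.2,"tz":0,"twist":0},{"tx":-14,"ty":-18.2,"tz":0,"twist":0},{"tx":0,"ty":0,"tz":35,"twist":0},{"tx":0,"ty":0,"tz":40,"twist":0},{"tx":0,"ty":0,"tz":35,"twist":0}])

```text
time: 2.43
ee_pos: [0.6635, -0.2272, 0.0688]
orientation: [0.001, -0.707, 0.708, -0.002]
ft_force: [-0.1, -0.1, -0.4]
width: 0.796
```

apply_moves(steps=[{"tx":0,"ty":0,"tz":25,"twist":0},{"tx":0,"ty":0,"tz":15,"twist":0},{"tx":0,"ty":0,"tz":8,"twist":0},{"tx":0,"ty":0,"tz":0,"twist":0},{"tx":0,"ty":0,"tz":0,"twist":0}])

```text
time: 2.85
ee_pos: [0.6635, -0.2266, 0.0211]
orientation: [0.0, -0.707, 0.707, -0.001]
ft_force: [0.6, -0.3, 0.3]
width: 0.794
```

apply_moves(steps=[{"tx":0,"ty":0,"tz":0,"twist":0},{"tx":0,"ty":0,"tz":0,"twist":0},{"tx":0,"ty":0,"tz":0,"twist":0},{"tx":0,"ty":0,"tz":0,"twist":0},{"tx":0,"ty":0,"tz":0,"twist":0}], fingers=36, grip_force=15)

```text
time: 3.27
ee_pos: [0.663, -0.2258, 0.0201]
orientation: [0.0, -0.707, 0.707, -0.0]
ft_force: [-1.1, 0.5, 4.3]
width: 0.471
```

Run:
```python
from h import *
s,p=state();print(s['time'],s['ee_pos'],np.degrees(p),s['width']*87.8)
im=cv2.imread("pics/top0.png")[...,::-1].copy();hsv=cv2.cvtColor(im,cv2.COLOR_RGB2HSV);dark=(hsv[...,2]<60).astype(np.uint8)
for nm,(x0,y0,x1,y1) in dict(long=(345,180,388,210)).items():
    k=np.zeros_like(dark);k[y0:y1,x0:x1]=dark[y0:y1,x0:x1]
    y,x=np.nonzero(k);w=cast("top",np.c_[x,y],.012);e,v=np.linalg.eigh(np.cov(w.T));print(w.mean(0),np.degrees(np.arctan2(v[1,1],v[0,1])),np.sqrt(e))
```

```text
3.2667 [ 0.66297643 -0.22575662  0.0201033 ] -90.0057728050095 41.38069181803915
[ 0.43062259 -0.08525727] 82.28236482684575 [0.00747692 0.01577153]
```

apply_moves(steps=[{"tx":0,"ty":0,"tz":-20,"twist":0},{"tx":0,"ty":0,"tz":-30,"twist":0},{"tx":0,"ty":0,"tz":-30,"twist":0},{"tx":18,"ty":32,"tz":-10,"twist":0},{"tx":18,"ty":32,"tz":0,"twist":0}])

```text
time: 3.68
ee_pos: [0.6014, -0.2621, 0.1132]
orientation: [-0.001, 0.708, -0.706, 0.004]
ft_force: [0.7, -0.9, -0.2]
width: 0.47
```

apply_moves(steps=[{"tx":18,"ty":32,"tz":0,"twist":0},{"tx":18,"ty":32,"tz":0,"twist":0},{"tx":16.7,"ty":31,"tz":0,"twist":0},{"tx":0,"ty":0,"tz":0,"twist":0},{"tx":0,"ty":0,"tz":0,"twist":0}])

```text
time: 4.1
ee_pos: [0.5023, -0.3152, 0.1097]
orientation: [0.0, -0.706, 0.708, 0.0]
ft_force: [0.5, 0.0, -0.1]
width: 0.473
```

apply_moves(steps=[{"tx":0,"ty":-1.5,"tz":30,"twist":0},{"tx":0,"ty":0,"tz":28,"twist":0},{"tx":0,"ty":0,"tz":17,"twist":0},{"tx":0,"ty":0,"tz":10,"twist":0},{"tx":0,"ty":0,"tz":0,"twist":0}])

```text
time: 4.52
ee_pos: [0.5056, -0.3133, 0.0226]
orientation: [0.0, 0.707, -0.707, -0.001]
ft_force: [-0.6, 0.0, -0.5]
width: 0.47
```

apply_moves(steps=[{"tx":0,"ty":0,"tz":0,"twist":0},{"tx":0,"ty":0,"tz":0,"twist":0},{"tx":0,"ty":0,"tz":0,"twist":0},{"tx":0,"ty":0,"tz":0,"twist":0},{"tx":0,"ty":0,"tz":0,"twist":0}], fingers=52)

```text
time: 4.93
ee_pos: [0.5056, -0.3146, 0.0252]
orientation: [0.0, -0.707, 0.707, -0.001]
ft_force: [0.1, 0.2, -0.3]
width: 0.593
```

apply_moves(steps=[{"tx":0,"ty":0,"tz":-15,"twist":0},{"tx":0,"ty":0,"tz":-30,"twist":0},{"tx":0,"ty":0,"tz":-40,"twist":0},{"tx":0,"ty":0,"tz":0,"twist":0},{"tx":0,"ty":0,"tz":0,"twist":0}])

```text
time: 5.35
ee_pos: [0.5066, -0.3154, 0.1121]
orientation: [0.001, -0.707, 0.707, -0.003]
ft_force: [-0.3, 0.2, 0.9]
width: 0.595
```

apply_moves(steps=[{"tx":-33,"ty":11,"tz":0,"twist":0},{"tx":-33,"ty":11,"tz":0,"twist":0},{"tx":-33,"ty":11,"tz":0,"twist":0},{"tx":-33,"ty":11,"tz":0,"twist":0},{"tx":-33,"ty":11,"tz":0,"twist":0}])

```text
time: 5.77
ee_pos: [0.4484, -0.1478, 0.1083]
orientation: [-0.0, -0.707, 0.707, 0.001]
ft_force: [0.1, -0.2, -0.2]
width: 0.593
```

apply_moves(steps=[{"tx":-33,"ty":11,"tz":0,"twist":0},{"tx":-32.4,"ty":9.5,"tz":0,"twist":0},{"tx":0,"ty":0,"tz":0,"twist":-0.12},{"tx":0,"ty":0,"tz":0,"twist":-0.12},{"tx":0,"ty":0,"tz":0,"twist":-0.12}])

```text
time: 6.18
ee_pos: [0.4286, -0.083, 0.1085]
orientation: [0.0, 0.824, -0.566, -0.001]
ft_force: [1.0, -0.3, -0.2]
width: 0.592
```

apply_moves(steps=[{"tx":0,"ty":0,"tz":6,"twist":-0.12},{"tx":0,"ty":0,"tz":6,"twist":-0.12},{"tx":0,"ty":0,"tz":6,"twist":-0.12},{"tx":0,"ty":0,"tz":6,"twist":-0.12},{"tx":0,"ty":0,"tz":6,"twist":-0.12}])

```text
time: 6.6
ee_pos: [0.4287, -0.0838, 0.0782]
orientation: [0.0, 0.955, -0.298, -0.001]
ft_force: [1.1, -0.5, 0.4]
width: 0.591
```

apply_moves(steps=[{"tx":0,"ty":0,"tz":0,"twist":-0.12},{"tx":0,"ty":0,"tz":0,"twist":-0.12},{"tx":0,"ty":0,"tz":0,"twist":-0.12},{"tx":0,"ty":0,"tz":0,"twist":-0.12},{"tx":0,"ty":0,"tz":0,"twist":0}])

```text
time: 7.02
ee_pos: [0.4287, -0.0838, 0.0785]
orientation: [-0.0, 0.998, -0.063, -0.001]
ft_force: [-0.6, -0.0, 0.8]
width: 0.595
```

```bash
cat > g.py <<'E'
# usage: g.py x y z psi(deg): offsets to target in tool axes
from h import *
import sys
a=np.array([float(v) for v in sys.argv[1:]]);s,p=state();d=a[:3]-np.array(s['ee_pos'])*1e3;ps=p
tw=(np.degrees(p)-a[3]+180)%360-180
print("t",round(s['time'],2),"pos",np.round(np.array(s['ee_pos'])*1e3,1),"psi",round(np.degrees(p),1),"-> tx %.1f ty %.1f tz %.1f"%(d[0]*np.cos(p)+d[1]*np.sin(p),d[0]*np.sin(p)-d[1]*np.cos(p),-d[2]),"twist",round(np.radians(tw),3),"w",round(s['width']*87.8,1),"F",np.round(s['ft_force'],1),"q",np.round(s['qpos'],2))
E
python3 g.py 430.5 -85 17 -7.7
```

```text
t 7.02 pos [428.7 -83.8  78.5] psi -7.3 -> tx 2.0 ty 1.0 tz 61.5 twist 0.008 w 52.2 F [-0.6 -0.   0.8] q [-0.22  0.44  2.13 -0.    0.58 -0.09]
```

apply_moves(steps=[{"tx":2,"ty":1,"tz":25,"twist":0},{"tx":0,"ty":0,"tz":20,"twist":0},{"tx":0,"ty":0,"tz":10,"twist":0},{"tx":0,"ty":0,"tz":5,"twist":0},{"tx":0,"ty":0,"tz":0,"twist":0}])

```text
time: 7.43
ee_pos: [0.4304, -0.085, 0.0183]
orientation: [-0.0, 0.998, -0.066, -0.001]
ft_force: [-0.3, -0.7, 0.3]
width: 0.591
```

apply_moves(steps=[{"tx":0,"ty":0,"tz":0,"twist":0},{"tx":0,"ty":0,"tz":0,"twist":0},{"tx":0,"ty":0,"tz":0,"twist":0},{"tx":0,"ty":0,"tz":0,"twist":0},{"tx":0,"ty":0,"tz":0,"twist":0}], fingers=22)

```text
time: 7.85
ee_pos: [0.4319, -0.0853, 0.02]
orientation: [0.0, 0.998, -0.066, 0.001]
ft_force: [-0.5, -0.7, 5.0]
width: 0.32
```

```bash
python3 g.py 444 -314.5 110 0
```

```text
t 7.85 pos [431.9 -85.3  20. ] psi -7.5 -> tx 41.9 ty 225.6 tz -90.0 twist -0.131 w 28.1 F [-0.5 -0.7  5. ] q [-0.22  0.57  2.13 -0.    0.44 -0.09]
```

apply_moves(steps=[{"tx":0,"ty":0,"tz":-20,"twist":0},{"tx":0,"ty":0,"tz":-35,"twist":-0.066},{"tx":0,"ty":0,"tz":-35,"twist":-0.066},{"tx":2,"ty":33,"tz":0,"twist":0},{"tx":2,"ty":33,"tz":0,"twist":0}])

```text
time: 8.27
ee_pos: [0.4371, -0.1515, 0.1121]
orientation: [0.001, 1.0, 0.002, 0.003]
ft_force: [0.3, -0.1, -1.3]
width: 0.32
```

apply_moves(steps=[{"tx":2,"ty":33,"tz":0,"twist":0},{"tx":2,"ty":33,"tz":0,"twist":0},{"tx":2,"ty":33,"tz":0,"twist":0},{"tx":2,"ty":33,"tz":0,"twist":0},{"tx":0,"ty":31,"tz":0,"twist":0}])

```text
time: 8.68
ee_pos: [0.4438, -0.3161, 0.1097]
orientation: [0.0, 1.0, 0.0, 0.0]
ft_force: [-0.3, 0.2, -0.1]
width: 0.315
```

apply_moves(steps=[{"tx":0,"ty":0,"tz":0,"twist":0},{"tx":0,"ty":0,"tz":0,"twist":0},{"tx":0,"ty":0,"tz":0,"twist":0}])

```text
time: 8.93
ee_pos: [0.4431, -0.3135, 0.1092]
orientation: [-0.0, 1.0, 0.0, -0.0]
ft_force: [-0.1, 0.6, -0.9]
width: 0.316
```

```bash
python3 g.py 444 -314.5 24 0; python3 -c "
from h import *
im=snap('scene');cv2.imwrite('pics/d.png',cv2.resize(im[170:330,60:320],None,fx=3,fy=3)[...,::-1])"
```

```text
t 8.93 pos [ 443.1 -313.5  109.2] psi 0.0 -> tx 0.9 ty 1.0 tz 85.2 twist 0.0 w 27.7 F [-0.1  0.6 -0.9] q [-0.64  0.49  1.89  0.    0.76 -0.64]
```

View pics/d.png

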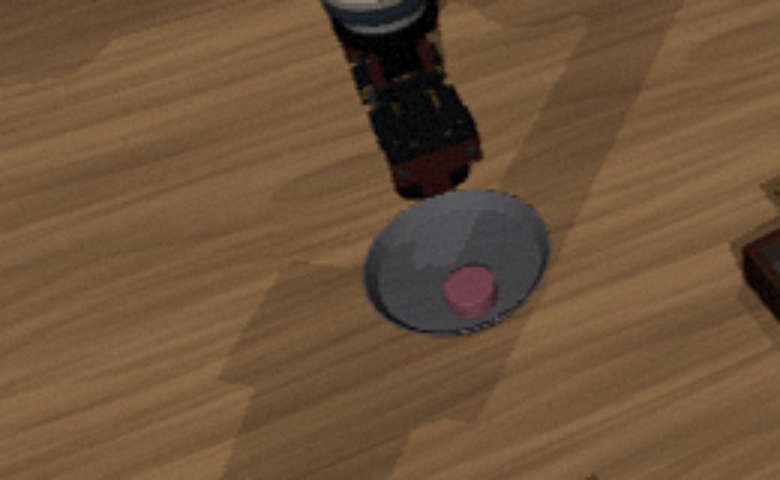

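The tin lies flat in the dish, at (470,290) in the crop. The long case is held above the dish, so I'll lower it in now.

apply_moves(steps=[{"tx":1,"ty":1,"tz":30,"twist":0},{"tx":0,"ty":0,"tz":28,"twist":0},{"tx":0,"ty":0,"tz":17,"twist":0},{"tx":0,"ty":0,"tz":9,"twist":0},{"tx":0,"ty":0,"tz":0,"twist":0}])

```text
time: 9.4
ee_pos: [0.444, -0.3134, 0.024]
orientation: [-0.001, 1.0, 0.001, -0.001]
ft_force: [-0.1, -0.2, -0.7]
width: 0.315
```

apply_moves(steps=[{"tx":0,"ty":0,"tz":0,"twist":0},{"tx":0,"ty":0,"tz":0,"twist":0},{"tx":0,"ty":0,"tz":0,"twist":0},{"tx":0,"ty":0,"tz":0,"twist":0},{"tx":0,"ty":0,"tz":0,"twist":0}], fingers=36)

```text
time: 9.82
ee_pos: [0.4451, -0.3155, 0.0262]
orientation: [0.0, 1.0, 0.001, 0.001]
ft_force: [-0.9, 0.2, -0.3]
width: 0.409
```

apply_moves(steps=[{"tx":0,"ty":0,"tz":-15,"twist":0},{"tx":0,"ty":0,"tz":-30,"twist":0},{"tx":0,"ty":0,"tz":-40,"twist":0},{"tx":0,"ty":0,"tz":0,"twist":0},{"tx":0,"ty":0,"tz":0,"twist":0}])

```text
time: 10.23
ee_pos: [0.4461, -0.3163, 0.1129]
orientation: [0.002, 1.0, 0.0, 0.002]
ft_force: [-1.0, 1.1, 0.3]
width: 0.409
```

```bash
python3 g.py 438.3 121.2 110 32.7
```

```text
t 10.23 pos [ 446.1 -316.3  112.9] psi 0.0 -> tx -7.5 ty -437.5 tz 2.9 twist -0.57 w 35.9 F [-1.   1.1  0.3] q [-0.64  0.49  1.89  0.    0.77 -0.64]
```

apply_moves(steps=[{"tx":-1,"ty":-40,"tz":0,"twist":0},{"tx":-1,"ty":-40,"tz":0,"twist":0},{"tx":-1,"ty":-40,"tz":0,"twist":0},{"tx":-1,"ty":-40,"tz":0,"twist":0},{"tx":-1,"ty":-40,"tz":0,"twist":0}], fingers=76)

```text
time: 10.65
ee_pos: [0.4382, -0.1134, 0.1094]
orientation: [-0.0, 1.0, 0.0, -0.001]
ft_force: [-0.1, -0.4, -0.3]
width: 0.752
```

apply_moves(steps=[{"tx":-1,"ty":-40,"tz":0,"twist":0},{"tx":-1,"ty":-40,"tz":0,"twist":0},{"tx":-1,"ty":-40,"tz":0,"twist":0},{"tx":0,"ty":-40,"tz":0,"twist":0},{"tx":0,"ty":-40,"tz":0,"twist":0}])

```text
time: 11.07
ee_pos: [0.435, 0.0865, 0.1095]
orientation: [0.0, 1.0, 0.0, -0.001]
ft_force: [0.4, -0.6, -0.2]
width: 0.863
```

apply_moves(steps=[{"tx":0,"ty":-37,"tz":0,"twist":0},{"tx":0,"ty":0,"tz":0,"twist":-0.114},{"tx":0,"ty":0,"tz":0,"twist":-0.114},{"tx":0,"ty":0,"tz":10,"twist":-0.114},{"tx":0,"ty":0,"tz":10,"twist":-0.114}])

```text
time: 11.48
ee_pos: [0.4358, 0.1222, 0.0895]
orientation: [0.0, 0.973, 0.23, -0.0]
ft_force: [-0.3, -0.1, -0.8]
width: 0.866
```

apply_moves(steps=[{"tx":0,"ty":0,"tz":10,"twist":-0.114},{"tx":0,"ty":0,"tz":0,"twist":0},{"tx":0,"ty":0,"tz":0,"twist":0}])

```text
time: 11.73
ee_pos: [0.4352, 0.1215, 0.0794]
orientation: [-0.0, 0.96, 0.28, -0.001]
ft_force: [-0.1, -0.4, -0.3]
width: 0.865
```

```bash
python3 g.py 438.3 121.2 19 32.7
```

```text
t 11.73 pos [435.2 121.5  79.4] psi 32.5 -> tx 2.4 ty 1.9 tz 60.4 twist -0.003 w 75.9 F [-0.1 -0.4 -0.3] q [ 0.25  0.45  2.1   0.    0.6  -0.32]
```

apply_moves(steps=[{"tx":2.4,"ty":1.9,"tz":25,"twist":0},{"tx":0,"ty":0,"tz":20,"twist":0},{"tx":0,"ty":0,"tz":10,"twist":0},{"tx":0,"ty":0,"tz":5.5,"twist":0},{"tx":0,"ty":0,"tz":0,"twist":0}])

```text
time: 12.15
ee_pos: [0.4387, 0.1213, 0.0192]
orientation: [-0.0, 0.96, 0.281, -0.001]
ft_force: [-0.5, 0.2, -0.4]
width: 0.865
```

apply_moves(steps=[{"tx":0,"ty":0,"tz":0,"twist":0},{"tx":0,"ty":0,"tz":0,"twist":0},{"tx":0,"ty":0,"tz":0,"twist":0},{"tx":0,"ty":0,"tz":0,"twist":0},{"tx":0,"ty":0,"tz":0,"twist":0}], fingers=42)

```text
time: 12.57
ee_pos: [0.4397, 0.1216, 0.0205]
orientation: [0.0, 0.96, 0.282, 0.001]
ft_force: [0.1, -0.7, 5.2]
width: 0.543
```

apply_moves(steps=[{"tx":0,"ty":0,"tz":-20,"twist":0},{"tx":0,"ty":0,"tz":-35,"twist":0},{"tx":0,"ty":0,"tz":-35,"twist":0.118},{"tx":0,"ty":0,"tz":0,"twist":0.118},{"tx":0,"ty":0,"tz":0,"twist":0.118}])

```text
time: 12.98
ee_pos: [0.4409, 0.1219, 0.1123]
orientation: [-0.0, 0.994, 0.105, 0.003]
ft_force: [0.2, -0.2, -0.5]
width: 0.544
```

apply_moves(steps=[{"tx":0,"ty":0,"tz":0,"twist":0.118},{"tx":0,"ty":0,"tz":0,"twist":0.118},{"tx":0,"ty":0,"tz":0,"twist":0.118},{"tx":0,"ty":0,"tz":0,"twist":0.118},{"tx":0,"ty":0,"tz":0,"twist":0}])

```text
time: 13.4
ee_pos: [0.4393, 0.1215, 0.1101]
orientation: [-0.0, 0.992, -0.129, 0.0]
ft_force: [-0.8, 0.0, -0.7]
width: 0.546
```

```bash
python3 g.py 455.9 262.3 110 -14.4
```

```text
t 13.4 pos [439.3 121.5 110.1] psi -14.9 -> tx -20.0 ty -140.4 tz 0.1 twist -0.008 w 47.9 F [-0.8  0.  -0.7] q [0.24 0.39 2.08 0.   0.67 0.5 ]
```

apply_moves(steps=[{"tx":-5,"ty":-35,"tz":0,"twist":0},{"tx":-5,"ty":-35,"tz":0,"twist":0},{"tx":-5,"ty":-35,"tz":0,"twist":0},{"tx":-5,"ty":-35,"tz":0,"twist":0},{"tx":0,"ty":0,"tz":0,"twist":0}])

```text
time: 13.82
ee_pos: [0.4571, 0.2674, 0.1106]
orientation: [-0.002, 0.992, -0.124, 0.002]
ft_force: [0.0, 0.1, -0.3]
width: 0.548
```

apply_moves(steps=[{"tx":0,"ty":0,"tz":0,"twist":0},{"tx":0,"ty":0,"tz":0,"twist":0}])

```text
time: 13.98
ee_pos: [0.4546, 0.2616, 0.1096]
orientation: [0.0, 0.992, -0.126, -0.0]
ft_force: [0.5, -0.8, -0.5]
width: 0.543
```

```bash
python3 g.py 455.9 262.3 26.5 -14.4
```

```text
t 13.98 pos [454.6 261.6 109.6] psi -14.4 -> tx 1.1 ty -1.0 tz 83.1 twist -0.001 w 47.7 F [ 0.5 -0.8 -0.5] q [ 0.5   0.47  1.93 -0.    0.74  0.75]
```

apply_moves(steps=[{"tx":1,"ty":-1,"tz":30,"twist":0},{"tx":0,"ty":0,"tz":28,"twist":0},{"tx":0,"ty":0,"tz":16,"twist":0},{"tx":0,"ty":0,"tz":9,"twist":0},{"tx":0,"ty":0,"tz":0,"twist":0}])

```text
time: 14.4
ee_pos: [0.4555, 0.261, 0.0255]
orientation: [0.001, 0.992, -0.127, -0.001]
ft_force: [-0.3, 0.0, -0.7]
width: 0.546
```

apply_moves(steps=[{"tx":0,"ty":0,"tz":0,"twist":0},{"tx":0,"ty":0,"tz":0,"twist":0},{"tx":0,"ty":0,"tz":0,"twist":0},{"tx":0,"ty":0,"tz":0,"twist":0},{"tx":0,"ty":0,"tz":0,"twist":0}], fingers=58)

```text
time: 14.82
ee_pos: [0.4569, 0.2629, 0.0276]
orientation: [-0.0, 0.992, -0.127, 0.001]
ft_force: [0.1, -0.1, -1.3]
width: 0.663
```

apply_moves(steps=[{"tx":0,"ty":0,"tz":-15,"twist":0},{"tx":0,"ty":0,"tz":-30,"twist":0},{"tx":0,"ty":0,"tz":-40,"twist":0},{"tx":0,"ty":0,"tz":0,"twist":0.121},{"tx":0,"ty":0,"tz":0,"twist":0.121}])

```text
time: 15.23
ee_pos: [0.4582, 0.2637, 0.1148]
orientation: [-0.002, 0.969, -0.248, 0.002]
ft_force: [0.4, 0.5, -0.0]
width: 0.663
```

apply_moves(steps=[{"tx":0,"ty":0,"tz":0,"twist":0.121},{"tx":0,"ty":0,"tz":0,"twist":0.121},{"tx":0,"ty":0,"tz":0,"twist":0.121},{"tx":0,"ty":0,"tz":0,"twist":0.121},{"tx":0,"ty":0,"tz":0,"twist":0.121}])

```text
time: 15.65
ee_pos: [0.4565, 0.2628, 0.1123]
orientation: [-0.0, 0.85, -0.526, 0.0]
ft_force: [0.0, -0.6, 0.9]
width: 0.661
```

apply_moves(steps=[{"tx":0,"ty":0,"tz":0,"twist":0.121},{"tx":0,"ty":0,"tz":0,"twist":0.121},{"tx":0,"ty":0,"tz":0,"twist":0.121},{"tx":0,"ty":0,"tz":0,"twist":0},{"tx":0,"ty":0,"tz":0,"twist":0}])

```text
time: 16.07
ee_pos: [0.4565, 0.2628, 0.1122]
orientation: [-0.0, 0.745, -0.667, 0.0]
ft_force: [-0.5, 0.6, -0.3]
width: 0.666
```

```bash
python3 g.py 549 -31 110 -83.7
```

```text
t 16.07 pos [456.5 262.8 112.2] psi -83.7 -> tx 302.1 ty -59.8 tz 2.2 twist -0.0 w 58.4 F [-0.5  0.6 -0.3] q [ 0.5   0.47  1.93 -0.    0.75  1.96]
```

apply_moves(steps=[{"tx":38,"ty":-7.5,"tz":0,"twist":0},{"tx":38,"ty":-7.5,"tz":0,"twist":0},{"tx":38,"ty":-7.5,"tz":0,"twist":0},{"tx":38,"ty":-7.5,"tz":0,"twist":0},{"tx":38,"ty":-7.5,"tz":0,"twist":0}], fingers=50)

```text
time: 16.48
ee_pos: [0.5141, 0.0762, 0.1121]
orientation: [-0.0, 0.745, -0.667, 0.0]
ft_force: [1.7, 0.2, 0.3]
width: 0.568
```

apply_moves(steps=[{"tx":38,"ty":-7.5,"tz":0,"twist":0},{"tx":38,"ty":-7.5,"tz":0,"twist":0},{"tx":36,"ty":-7.3,"tz":0,"twist":0},{"tx":0,"ty":0,"tz":0,"twist":0},{"tx":0,"ty":0,"tz":0,"twist":0}])

```text
time: 16.9
ee_pos: [0.5482, -0.0329, 0.112]
orientation: [-0.0, 0.743, -0.669, 0.0]
ft_force: [-0.5, 0.5, 0.1]
width: 0.57
```

```bash
python3 g.py 549 -31 35 -83.7
```

```text
t 16.9 pos [548.2 -32.9 112. ] psi -84.0 -> tx -1.8 ty -1.0 tz 77.0 twist -0.005 w 50.1 F [-0.5  0.5  0.1] q [-0.08  0.49  1.88  0.    0.77  1.38]
```

apply_moves(steps=[{"tx":-1,"ty":-1,"tz":30,"twist":0},{"tx":0,"ty":0,"tz":25,"twist":0},{"tx":0,"ty":0,"tz":15,"twist":0},{"tx":0,"ty":0,"tz":7,"twist":0},{"tx":0,"ty":0,"tz":0,"twist":0}])

```text
time: 17.32
ee_pos: [0.5472, -0.0288, 0.0334]
orientation: [0.001, 0.744, -0.668, -0.001]
ft_force: [0.4, -0.1, 0.4]
width: 0.571
```

apply_moves(steps=[{"tx":0,"ty":0,"tz":0,"twist":0},{"tx":0,"ty":0,"tz":0,"twist":0},{"tx":0,"ty":0,"tz":0,"twist":0},{"tx":0,"ty":0,"tz":0,"twist":0},{"tx":0,"ty":0,"tz":0,"twist":0}], fingers=25, grip_force=12)

```text
time: 17.73
ee_pos: [0.5496, -0.0306, 0.0359]
orientation: [-0.0, 0.744, -0.668, 0.001]
ft_force: [1.0, -2.8, 3.9]
width: 0.338
```

```bash
python3 g.py 549 -31 35 -83.7
python3 -c "
import numpy as np
# arc of point at (r=130,h=4): offsets from start in case x, z
a=np.radians([0,10,20,30,40,50,60,70,80,90,100,105])
x=-130*np.cos(a)+4*np.sin(a); z=130*np.sin(a)+4*np.cos(a)
print(np.round(np.diff(x),1),np.round(np.diff(z),1))"
```

```text
t 17.73 pos [549.6 -30.6  35.9] psi -83.9 -> tx 0.3 ty 0.6 tz 0.9 twist -0.003 w 29.7 F [ 1.  -2.8  3.9] q [-0.08  0.62  1.89 -0.    0.62  1.39]
[ 2.7  6.5 10.2 13.6 16.5 19.  20.8 22.1 22.6 22.5 11. ] [22.5 21.7 20.2 18.2 15.5 12.4  8.9  5.2  1.3 -2.7 -2.8]
```

apply_moves(steps=[{"tx":0,"ty":-1,"tz":-11,"twist":0},{"tx":0,"ty":-1.7,"tz":-11.5,"twist":0},{"tx":0,"ty":-2.8,"tz":-11,"twist":0},{"tx":0,"ty":-3.7,"tz":-10.7,"twist":0},{"tx":0,"ty":0,"tz":0,"twist":0}])

```text
time: 18.15
ee_pos: [0.559, -0.0294, 0.0816]
orientation: [-0.001, 0.744, -0.669, 0.001]
ft_force: [-0.4, -6.2, -0.1]
width: 0.344
```

apply_moves(steps=[{"tx":0,"ty":-10.2,"tz":-20.2,"twist":0},{"tx":0,"ty":-13.6,"tz":-18.2,"twist":0},{"tx":0,"ty":-16.5,"tz":-15.5,"twist":0},{"tx":0,"ty":0,"tz":0,"twist":0},{"tx":0,"ty":0,"tz":0,"twist":0}])

```text
time: 18.57
ee_pos: [0.5985, -0.0246, 0.1343]
orientation: [-0.001, 0.744, -0.669, 0.0]
ft_force: [-3.4, -3.3, 4.3]
width: 0.342
```

```bash
python3 g.py 549 -31 35 -83.7;  python3 -c "
from h import *
im=snap('scene');cv2.imwrite('pics/e.png',cv2.resize(im[130:330,230:430],None,fx=2.8,fy=2.8)[...,::-1])"
```

```text
t 18.57 pos [598.5 -24.6 134.3] psi -83.9 -> tx 1.1 ty 49.9 tz 99.3 twist -0.004 w 30.0 F [-3.4 -3.3  4.3] q [-0.06  0.52  1.76  0.    0.87  1.4 ]
```

View pics/e.png

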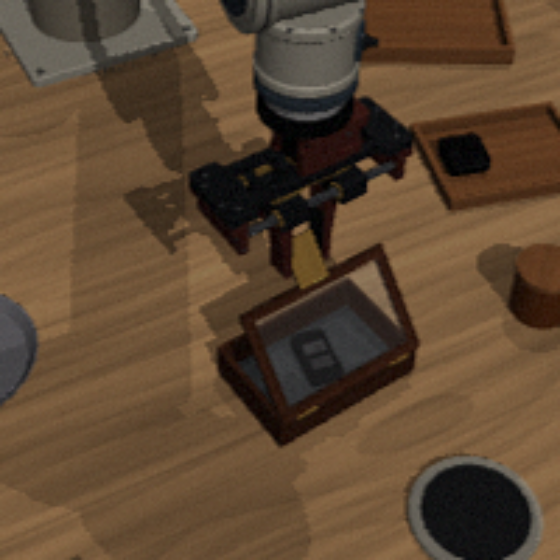

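The lid is coming up at about 50°, with the tab pinched at (310,260) in the crop. The square case is in the tray. I'll carry on around the arc.

apply_moves(steps=[{"tx":0,"ty":-19,"tz":-12.4,"twist":0},{"tx":0,"ty":-20.8,"tz":-8.9,"twist":0},{"tx":0,"ty":-22.1,"tz":-5.2,"twist":0},{"tx":0,"ty":0,"tz":0,"twist":0},{"tx":0,"ty":0,"tz":0,"twist":0}])

```text
time: 19.03
ee_pos: [0.6606, -0.0173, 0.1599]
orientation: [-0.001, 0.744, -0.669, 0.0]
ft_force: [-0.7, 2.4, 8.2]
width: 0.338
```

apply_moves(steps=[{"tx":0,"ty":-22.6,"tz":-1.3,"twist":0},{"tx":0,"ty":-22.5,"tz":2.7,"twist":0},{"tx":0,"ty":-11,"tz":2.8,"twist":0},{"tx":0,"ty":0,"tz":0,"twist":0},{"tx":0,"ty":0,"tz":0,"twist":0}])

```text
time: 19.45
ee_pos: [0.7161, -0.0107, 0.1551]
orientation: [-0.001, 0.744, -0.669, -0.0]
ft_force: [2.4, 5.3, 4.0]
width: 0.339
```

```bash
python3 g.py 549 -31 35 -83.7; python3 -c "
import numpy as np
s=131
from h import *
p=np.array(state()[0]['ee_pos'])*1e3+[0,0,5]
c,sn=np.cos(.11),np.sin(.11);x=(p[0]-628)*c+(p[1]+22)*sn
print('angle',np.arctan2(p[2]-36,50-x)-np.arctan2(4,130),'r',np.hypot(p[2]-36,50-x))"
```

```text
t 19.45 pos [716.1 -10.7 155.1] psi -83.9 -> tx 2.5 ty 168.3 tz 120.1 twist -0.004 w 29.8 F [2.4 5.3 4. ] q [-0.03  0.64  1.46  0.    1.04  1.43]
angle 1.8430254557274355 r 129.97293485562648
```

apply_moves(steps=[{"tx":0,"ty":0,"tz":0,"twist":0},{"tx":0,"ty":0,"tz":0,"twist":0},{"tx":0,"ty":0,"tz":0,"twist":0},{"tx":0,"ty":0,"tz":0,"twist":0},{"tx":0,"ty":0,"tz":0,"twist":0}], fingers=50, grip_force=15)

```text
time: 19.87
ee_pos: [0.7149, -0.0126, 0.155]
orientation: [0.0, 0.743, -0.669, -0.0]
ft_force: [0.3, 0.4, 0.1]
width: 0.569
```

apply_moves(steps=[{"tx":0,"ty":0,"tz":-15,"twist":0},{"tx":0,"ty":0,"tz":-25,"twist":0},{"tx":0,"ty":0,"tz":-30,"twist":0},{"tx":0,"ty":20,"tz":-10,"twist":0},{"tx":0,"ty":30,"tz":0,"twist":0}])

```text
time: 20.28
ee_pos: [0.669, -0.0179, 0.2403]
orientation: [-0.003, 0.744, -0.669, 0.003]
ft_force: [-0.5, 0.2, 0.3]
width: 0.571
```

apply_moves(steps=[{"tx":0,"ty":35,"tz":0,"twist":0},{"tx":0,"ty":40,"tz":0,"twist":0},{"tx":0,"ty":40,"tz":0,"twist":0},{"tx":0,"ty":40,"tz":0,"twist":0},{"tx":0,"ty":40,"tz":0,"twist":0}])

```text
time: 20.7
ee_pos: [0.47, -0.0385, 0.2362]
orientation: [-0.0, 0.743, -0.669, 0.001]
ft_force: [0.1, -0.9, 0.0]
width: 0.567
```

apply_moves(steps=[{"tx":40,"ty":0,"tz":0,"twist":0},{"tx":40,"ty":0,"tz":0,"twist":0},{"tx":40,"ty":0,"tz":0,"twist":0},{"tx":40,"ty":0,"tz":0,"twist":0},{"tx":0,"ty":0,"tz":0,"twist":0}])

```text
time: 21.12
ee_pos: [0.4899, -0.2034, 0.2371]
orientation: [-0.0, 0.742, -0.67, 0.002]
ft_force: [-0.7, -0.2, -0.6]
width: 0.571
```

```bash
python3 g.py 622 -18 120 -97;  python3 -c "
from h import *
im=snap('scene');t=snap('top','t2')
f=lambda a,x0,y0,x1,y1,s:cv2.resize(a[y0:y1,x0:x1],None,fx=s,fy=s,interpolation=cv2.INTER_CUBIC)
cv2.imwrite('pics/f.png',np.hstack([f(im,230,150,390,310,2.5),f(t,290,60,390,160,4)])[...,::-1])"
```

```text
t 21.12 pos [ 489.9 -203.4  237.1] psi -84.2 -> tx -171.1 ty -150.2 tz 117.1 twist 0.224 w 50.2 F [-0.7 -0.2 -0.6] q [-0.42  0.28  1.84 -0.    1.01  1.05]
```

View pics/f.png

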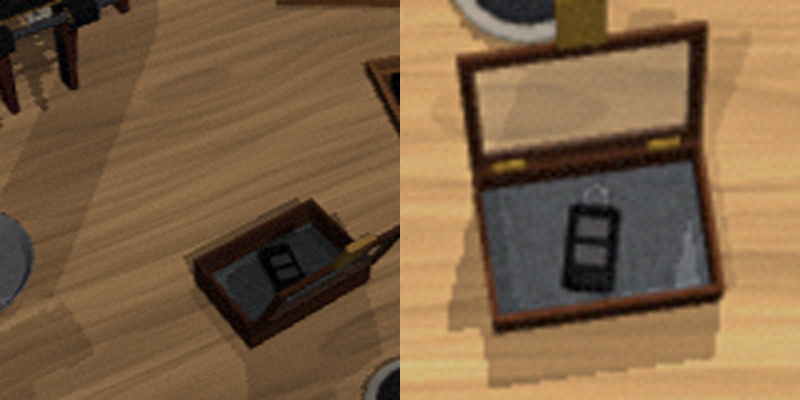

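The lid stays open past upright, and the fob is now in plain view at about (338,122) in the top view. I'll refine its pose.

```bash
python3 - <<'E'
from h import *
im=cv2.imread("pics/t2.png")[...,::-1].copy();v=cv2.cvtColor(im,cv2.COLOR_RGB2HSV)[...,2]
for th in (55,65,75):
    m=cv2.morphologyEx((v<th).astype(np.uint8),cv2.MORPH_CLOSE,np.ones((5,5),np.uint8))
    print(th,rect("top",blob(m,(322,106,352,137)),.013))
E
python3 g.py 622 -18 120 -97
```

```text
55 [620.6 -18.5 617.5 -26.   54.6  66.3  88.8]
65 [620.1 -18.6 618.8 -26.   54.6  69.   88.8]
75 [619.3 -20.  619.4 -19.7  82.8  51.6  11.4]
t 21.22 pos [ 488.6 -199.   236.2] psi -84.1 -> tx -166.4 ty -151.2 tz 116.2 twist 0.225 w 49.9 F [0.3 0.9 0.6] q [-0.41  0.28  1.85  0.    1.01  1.06]
```

apply_moves(steps=[{"tx":-33,"ty":-15,"tz":0,"twist":0},{"tx":-33,"ty":-15,"tz":0,"twist":0},{"tx":-33,"ty":-15,"tz":0,"twist":0},{"tx":-33,"ty":-15,"tz":0,"twist":0},{"tx":-33,"ty":-15,"tz":0,"twist":0}], fingers=58)

```text
time: 21.63
ee_pos: [0.5455, -0.0225, 0.236]
orientation: [-0.0, 0.744, -0.668, -0.0]
ft_force: [1.0, -0.2, -0.5]
width: 0.656
```

apply_moves(steps=[{"tx":0,"ty":-38,"tz":0,"twist":0},{"tx":0,"ty":-38,"tz":0,"twist":0},{"tx":0,"ty":0,"tz":30,"twist":0.112},{"tx":0,"ty":0,"tz":30,"twist":0.113},{"tx":0,"ty":0,"tz":30,"twist":0}])

```text
time: 22.05
ee_pos: [0.6217, -0.0154, 0.1452]
orientation: [0.001, -0.662, 0.749, -0.0]
ft_force: [0.5, 0.0, -0.1]
width: 0.659
```

apply_moves(steps=[{"tx":0,"ty":0,"tz":20,"twist":0},{"tx":0,"ty":0,"tz":0,"twist":0},{"tx":0,"ty":0,"tz":0,"twist":0}])

```text
time: 22.3
ee_pos: [0.6205, -0.0162, 0.125]
orientation: [-0.001, -0.664, 0.748, 0.001]
ft_force: [0.4, -0.0, 0.4]
width: 0.66
```

```bash
python3 g.py 621 -18.3 21.5 -97
```

```text
t 22.3 pos [620.5 -16.2 125. ] psi -96.8 -> tx 2.0 ty -0.8 tz 103.5 twist 0.004 w 58.0 F [ 0.4 -0.   0.4] q [-0.05  0.56  1.71  0.    0.88  1.64]
```

apply_moves(steps=[{"tx":2,"ty":-0.5,"tz":30,"twist":0},{"tx":0,"ty":0,"tz":30,"twist":0},{"tx":0,"ty":0,"tz":22,"twist":0},{"tx":0,"ty":0,"tz":14,"twist":0},{"tx":0,"ty":0,"tz":6.5,"twist":0}])

```text
time: 22.72
ee_pos: [0.6217, -0.0191, 0.0227]
orientation: [0.0, -0.664, 0.748, 0.0]
ft_force: [-0.1, 0.6, -0.7]
width: 0.657
```

apply_moves(steps=[{"tx":0,"ty":0,"tz":0,"twist":0},{"tx":0,"ty":0,"tz":0,"twist":0},{"tx":0,"ty":0,"tz":0,"twist":0}])

```text
time: 22.97
ee_pos: [0.6229, -0.0194, 0.0246]
orientation: [0.001, -0.664, 0.748, -0.001]
ft_force: [-0.1, -0.2, 0.1]
width: 0.659
```

apply_moves(steps=[{"tx":0,"ty":0,"tz":0,"twist":0},{"tx":0,"ty":0,"tz":0,"twist":0},{"tx":0,"ty":0,"tz":0,"twist":0},{"tx":0,"ty":0,"tz":0,"twist":0},{"tx":0,"ty":0,"tz":0,"twist":0}], fingers=28)

```text
time: 23.38
ee_pos: [0.6218, -0.0195, 0.0232]
orientation: [0.0, -0.664, 0.748, -0.0]
ft_force: [-1.3, 0.1, 3.6]
width: 0.384
```

```bash
python3 g.py 621 -18.3 21.5 -97
```

```text
t 23.38 pos [621.8 -19.5  23.2] psi -96.8 -> tx -1.1 ty 0.9 tz 1.7 twist 0.003 w 33.7 F [-1.3  0.1  3.6] q [-0.05  0.71  1.73  0.    0.7   1.64]
```

apply_moves(steps=[{"tx":0,"ty":0,"tz":-15,"twist":0},{"tx":0,"ty":0,"tz":-30,"twist":0},{"tx":0,"ty":0,"tz":-35,"twist":0},{"tx":0,"ty":0,"tz":-35,"twist":0},{"tx":0,"ty":30,"tz":0,"twist":0}])

```text
time: 23.8
ee_pos: [0.6006, -0.0166, 0.1462]
orientation: [0.006, -0.664, 0.748, -0.006]
ft_force: [1.4, -0.7, -0.1]
width: 0.384
```

apply_moves(steps=[{"tx":0,"ty":30,"tz":0,"twist":0},{"tx":0,"ty":0,"tz":0,"twist":0.066},{"tx":0,"ty":0,"tz":0,"twist":0.067},{"tx":0,"ty":0,"tz":0,"twist":0},{"tx":0,"ty":0,"tz":0,"twist":0}])

```text
time: 24.22
ee_pos: [0.5623, -0.0123, 0.1386]
orientation: [0.0, -0.613, 0.79, -0.0]
ft_force: [-0.5, 0.6, -0.8]
width: 0.391
```

```bash
python3 g.py 467.7 336.7 120 -104.4
```

```text
t 24.22 pos [562.3 -12.3 138.6] psi -104.3 -> tx -314.8 ty 178.1 tz 18.6 twist 0.001 w 34.4 F [-0.5  0.6 -0.8] q [-0.04  0.47  1.84  0.    0.84  1.78]
```

apply_moves(steps=[{"tx":-31.5,"ty":17.8,"tz":0,"twist":0},{"tx":-31.5,"ty":17.8,"tz":0,"twist":0},{"tx":-31.5,"ty":17.8,"tz":0,"twist":0},{"tx":-31.5,"ty":17.8,"tz":0,"twist":0},{"tx":-31.5,"ty":17.8,"tz":0,"twist":0}])

```text
time: 24.63
ee_pos: [0.5149, 0.1638, 0.1381]
orientation: [0.0, -0.613, 0.79, -0.0]
ft_force: [0.6, 0.5, -0.2]
width: 0.384
```

apply_moves(steps=[{"tx":-31.5,"ty":17.8,"tz":0,"twist":0},{"tx":-31.5,"ty":17.8,"tz":0,"twist":0},{"tx":-31.5,"ty":17.8,"tz":0,"twist":0},{"tx":-31.5,"ty":17.8,"tz":0,"twist":0},{"tx":-31.5,"ty":17.8,"tz":0,"twist":0}])

```text
time: 25.05
ee_pos: [0.4678, 0.339, 0.1381]
orientation: [0.0, -0.613, 0.79, -0.0]
ft_force: [0.8, -1.2, -0.2]
width: 0.382
```

apply_moves(steps=[{"tx":0,"ty":0,"tz":20,"twist":0},{"tx":0,"ty":0,"tz":0,"twist":0},{"tx":0,"ty":0,"tz":0,"twist":0}])

```text
time: 25.3
ee_pos: [0.4674, 0.3367, 0.117]
orientation: [-0.001, -0.613, 0.79, 0.0]
ft_force: [-0.9, -0.7, -0.1]
width: 0.385
```

```bash
python3 g.py 467.7 336.7 24.5 -104.4;  python3 -c "
from h import *
im=snap('scene');cv2.imwrite('pics/k.png',cv2.resize(im[100:270,320:520],None,fx=3.5,fy=3.5,interpolation=cv2.INTER_CUBIC)[...,::-1])"
```

```text
t 25.3 pos [467.4 336.7 117. ] psi -104.3 -> tx -0.0 ty -0.3 tz 92.5 twist 0.001 w 33.8 F [-0.9 -0.7 -0.1] q [ 0.6   0.52  1.81 -0.    0.82  2.42]
```

View pics/k.png

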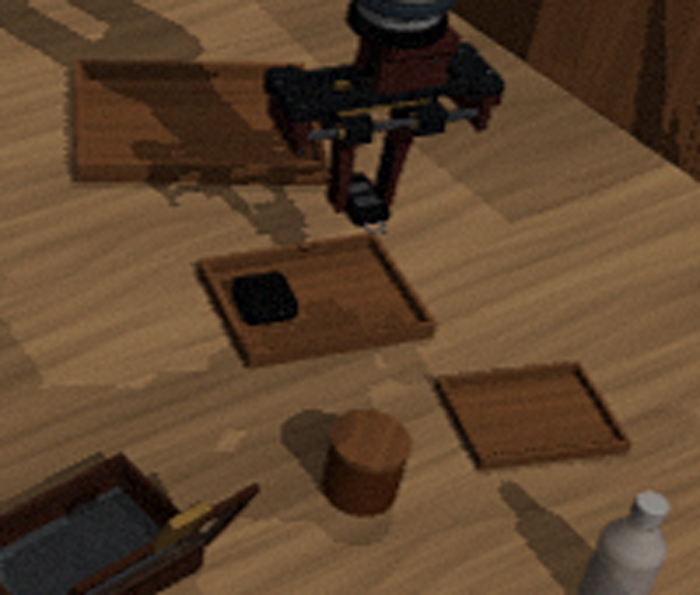

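The fob is held level over the free half of the tray, the square case lies at the other end (265,298), and the lid is still open. I'll lower the fob.

apply_moves(steps=[{"tx":0,"ty":0,"tz":35,"twist":0},{"tx":0,"ty":0,"tz":30,"twist":0},{"tx":0,"ty":0,"tz":17,"twist":0},{"tx":0,"ty":0,"tz":10,"twist":0},{"tx":0,"ty":0,"tz":0,"twist":0}])

```text
time: 25.77
ee_pos: [0.4682, 0.3357, 0.0246]
orientation: [-0.001, -0.612, 0.791, 0.0]
ft_force: [0.1, -0.4, -0.8]
width: 0.387
```

apply_moves(steps=[{"tx":0,"ty":0,"tz":0,"twist":0},{"tx":0,"ty":0,"tz":0,"twist":0},{"tx":0,"ty":0,"tz":0,"twist":0},{"tx":0,"ty":0,"tz":0,"twist":0},{"tx":0,"ty":0,"tz":0,"twist":0}], fingers=43)

```text
time: 26.18
ee_pos: [0.4687, 0.3374, 0.0267]
orientation: [0.001, -0.613, 0.79, -0.0]
ft_force: [0.3, 1.0, -0.6]
width: 0.488
```

apply_moves(steps=[{"tx":0,"ty":0,"tz":-15,"twist":0},{"tx":0,"ty":0,"tz":-30,"twist":0},{"tx":0,"ty":0,"tz":-35,"twist":0},{"tx":0,"ty":0,"tz":-35,"twist":0},{"tx":0,"ty":0,"tz":-35,"twist":0}])

```text
time: 26.6
ee_pos: [0.4679, 0.337, 0.1776]
orientation: [-0.0, -0.613, 0.79, 0.0]
ft_force: [0.5, 0.6, 0.3]
width: 0.493
```

apply_moves(steps=[{"tx":40,"ty":0,"tz":0,"twist":0},{"tx":40,"ty":0,"tz":0,"twist":0},{"tx":40,"ty":0,"tz":0,"twist":0},{"tx":40,"ty":0,"tz":0,"twist":0},{"tx":40,"ty":0,"tz":0,"twist":0}])

```text
time: 27.02
ee_pos: [0.4175, 0.1421, 0.1763]
orientation: [0.0, -0.613, 0.79, -0.0]
ft_force: [0.8, -0.7, -0.0]
width: 0.49
```

apply_moves(steps=[{"tx":40,"ty":0,"tz":0,"twist":0},{"tx":40,"ty":0,"tz":0,"twist":0},{"tx":0,"ty":0,"tz":0,"twist":0},{"tx":0,"ty":0,"tz":0,"twist":0},{"tx":0,"ty":0,"tz":0,"twist":0}])

```text
time: 27.43
ee_pos: [0.399, 0.0661, 0.1763]
orientation: [0.001, -0.612, 0.791, -0.0]
ft_force: [0.4, 0.3, -0.2]
width: 0.493
```

```bash
python3 g.py 467.7 336.7 24.5 -104.4;  python3 -c "
from h import *
im=snap('scene');t=snap('top')
f=lambda a,x0,y0,x1,y1,s:cv2.resize(a[y0:y1,x0:x1],None,fx=s,fy=s,interpolation=cv2.INTER_CUBIC)
cv2.imwrite('pics/z.png',np.vstack([f(t,160,20,500,230,2.2),np.hstack([f(im,340,150,500,265,2.3),f(im,160,210,320,325,2.3)])[:,:748] if 0 else f(im,160,150,500,280,2.2)])[...,::-1])"
```

```text
t 27.43 pos [399.   66.1 176.3] psi -104.5 -> tx -279.1 ty 1.3 tz 151.8 twist -0.002 w 43.2 F [ 0.4  0.3 -0.2] q [0.13 0.2  2.14 0.   0.8  1.96]
```

View pics/z.png

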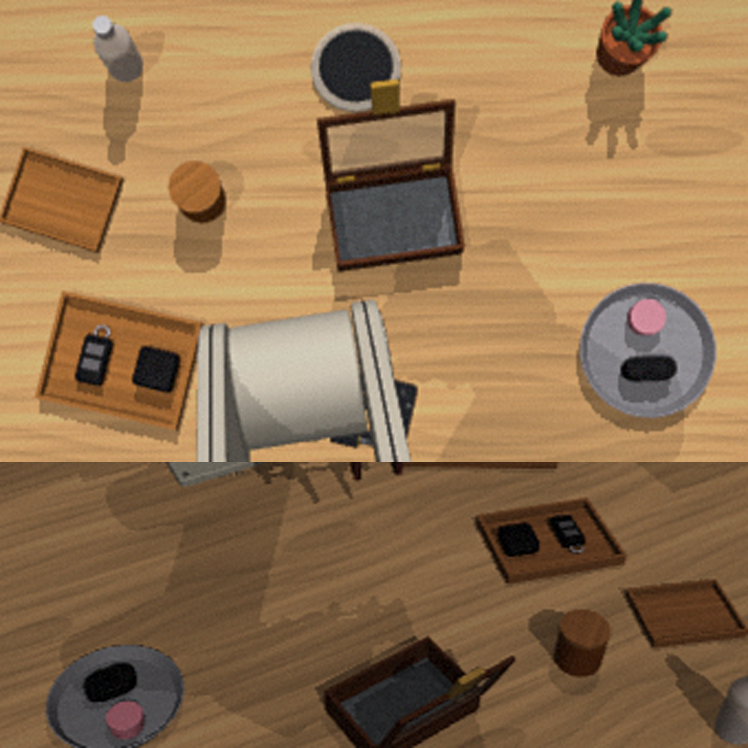

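Everything is in place. The tin and long case are in the dish, the fob and square case are side by side in the tray, the lid is open and the candle hasn't moved. I'll hand in.

```bash
python3 -c "
from h import *
print(bot.hand_in())"
```

```text
the job is handed in; nothing more can be done
None
```

Both kits are made up and the job is handed in, at about 27.5 s on the robot clock against the 134 s limit. I worked in the order the task lists things:

1. **Dish:** the pink tin went into the round dish, then the long earbud case.
2. **Tray:** the square earbud case went into the middle-sized tray, which I measured at about 127 x 169 mm.
3. **Lid:** I swung it to about 1.84 rad by its tab and let go, and it stayed open.
4. **Fob:** I lifted it out of the case and put it in the tray beside the square case.

The last pictures from both cameras show:
- The tin and long case lie flat and apart in the dish.
- The fob and square case lie flat, side by side, in the tray.
- The lid is open past upright and the case is empty.
- The candle stands where it was.
- The gripper is clear of everything.

The wrist force readings stayed under about 10 N. One check disagreed: when I re-measured the fob with the lid open, the outline ran into its shadow. I used the corner points I had read from the pictures instead, and the grasp closed at 33.7 mm on the 34 mm body.

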